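Unlock a canister and take off its cap of unknown thread hand

TASK

Lift the brass lock plate off the blue canister, hang it by its round eye on the stand's post, right down on the base, and let go. Then undo the canister's red-handled cap: whether its thread is right- or left-handed is not known, so try it both ways until it turns freely, and lift it straight off. Finish while still holding the cap in the gripper, upright and still, about 8 cm (at least 5 cm) above where it sat; do not disturb the loupe, the oil stand or the wooden movement holder.

Things in the scene. Friction and masses are not known exactly. Their poses are not given: they have to be found in the camera images.
- canister: Blue round canister, 73 mm diameter (92 mm at its foot), fixed to the bench; origin at the centre of its underside, z up. Its top is 70 mm above the bench. An ear on its +x side (its top 75 mm above the bench, reaching 74 mm from the axis) carries an upright steel lock pin, 8 mm diameter and 12 mm high, 62 mm from the axis along +x.
- canister_top (a point): Centre of the canister's top, axes as the canister's. The cap turns freely in one sense only, clockwise or counter-clockwise from above, differing from start to start and not visible: to a stop at about 64 degrees from the canister's x axis; it lifts straight out at 60 degrees (within 3). In the wrong sense it stops hard after about 12 degrees. At other angles it cannot be pulled off.
- cap: The cap, 0.12 kg: a steel disc 48 mm in diameter, 5 mm thick, lying on the canister's top; origin at the centre of the disc's underside, z up. A red bar handle stands on it. A stem with a cross-bar reaches 23 mm down into the canister. At the start the handle (cap x) points along the canister's x axis to within 3 degrees.
- cap_grip (a point): Centre of the cap's red handle: a bar 36 mm long along the cap's x, 14 mm thick along its y, 30 mm high, its foot on the disc; this point is 15 mm below the bar's top and 20 mm above the cap's underside.
- plate_fin (a point): Centre of the yellow upright fin by which the brass lock plate (0.06 kg) is held: 22 mm long along the plate's x, 8 mm thick along y, top 14 mm above this point; plate's underside 20 mm below it. Plate 4 mm thick, 36 wide, 108 long; it lies on the cap, its 44 x 20 mm slot (centre 38 mm along -x) round the red handle, its eye over the lock pin. Lift it 35 mm to clear the handle.
- plate_eye (a point): Centre of the plate's round eye (18 mm hole, 32 mm outside), half-way through the 4 mm thickness; 24 mm from the fin's centre along the plate's +x and 18 mm below it.
- post_foot (a point): Foot of the steel post, at the top face of the round stand's base (90 mm diameter, 10 mm thick, fixed to the bench). The post is 8 mm in diameter and its rounded tip is 40 mm above this point. A plate hung on it lies flat on the base. Mind the fixed metal tool arm that overhangs the bench between stand and canister, 0.18 m up and higher, at x beyond 0.57 and y -0.20 to -0.08: pass on the robot's side of it.
- loupe: Black eye loupe, 30 mm diameter, 31 mm high, standing on the bench; origin at the centre of its underside. Leave alone.
- oils: Black oil stand with four coloured cups, 34 x 94 x 20 mm; origin at the centre of its underside. Leave alone.
- holder: Wooden movement holder with two grey jaws, 30 x 58 x 20 mm; origin at the centre of its underside. Leave alone.
Things that resemble listed ones, but are neither listed nor needed, are in the scene too. Of the things that look like the cap, the smallest one is meant.

How it is judged:
By the outcome, as a careful person would: the job done as asked, in the order asked, and still so for the second after the job is handed in, while the arm keeps its last pose, push and grip.
It also fails if it takes over 67 s, if anything falls off the work surface, if the arm or the gripper's body presses on something with over 40 N, if the wrist force passes 120 N, or if a joint passes its speed limit or range.

ROBOT

A 6-joint arm with a two-finger parallel gripper is mounted at the origin on a cart in front of the work surface, level with it; the furniture and walls round the work are solid. World frame = base frame: x ahead of the robot, y to its left, z up, the work surface at z = 0. Lengths are in m, angles in rad, forces in N, time in s.
With the tool pointing down it reaches from about 0.375 to 0.925 m from the base axis. Payload 5.7 kg.
Tool frame: the origin (TCP) lies on the centre line of the jaws, within the pads' length; the fingertips stand 25 mm ahead of it and the grasp point (between the pads) lies 6 mm ahead of it; z points along the fingers, y is the line along which they close (so a half turn about z gives the same grasp; the last joint's range is limited). The gripper opens to 88 mm and grips with 3 to 60 N. Pads are 20 mm wide; open, the fingers measure 115 mm over their backs; the gripper's body (75 mm by 178 mm) begins 61 mm behind the grasp point.
Start: joints at [-1.222, 0.359, 1.51, -0, 1.272, -0.115], TCP at [0.268, -0.537, 0.227] pointing down, gripper open.
Joint ranges: [-2.97, 2.97], [-1.01, 2.36], [0.21, 2.38], [-0.96, 4.11], [0.2, 2.71], [-2.98, 2.98]. Speed limits (rad/s): [2.39, 2.39, 3.14, 3.14, 3.14, 3.14].

INTERFACE

Orientations are given as a rotation vector (axis times angle).
In Python, from rig import * gives the robot as it stands.
- The arm moves only by the tool jog_arm, never from a script. Its argument "series" is a list that holds one entry, the list of rows, each a list of 7 numbers: the finger opening in mm, from 0 to 87.8, then the shift along the tool's x, y, z as a fraction of full scale, then the turn, a rotation vector about the tool's x, y, z as a fraction of full scale. A call has 1 to 20 rows; each row is the pose to reach, as a shift and turn from the pose commanded when the call began, along the tool's axes at that moment; what a row does not reach only later rows make up. Full scale, the value 1, is 0.75 m for a shift and 2 rad for a turn. A row lasts 1/12 s, in which the tool goes at most 41.7 mm and 7.16 degrees, less where a joint would pass 70% of its speed; a pose out of reach is approached as far as the arm can. A call with a number of a shift or a turn outside -1 to 1 is refused whole. A call with a gripper value outside its range is refused whole. The fingers move at their own pace and stop on an object; "force" is the grip in N (left out, the last holds). Time passes only in rows, so rows that repeat a pose let the fingers close. It gives the time, the measured TCP pose, the force, the opening and the grip force at its end, in the units of the state.
- read_state(): the state, without advancing time (a new reading comes with each control period).
- read_camera(name): name is "side" or "top"; returns the picture (384x512x3 uint8, red, green, blue); there is no depth.
- calibration(name): a dict with "fx", "fy", "cx", "cy" (pixels), "dist_coeffs" ([k1, k2, p1, p2, k3] as OpenCV has them; the pictures are not rectified), "origin" and "rotation" of the camera in the world. Camera axes: x right, y down, z forward; pixel columns grow to the right and rows downward; lengths in m; the calibration is good to about 2 mm. A picture is of the moment at which its call begins. calibration takes no time and is no camera call.
- job_done(): hands the job in; it is judged then, once.
The state is a dict: "clock": time; "qpos": joint angles; "dq": joint speeds; "joint_torque": joint torques, N m; "ee_pos": TCP position; "eef_rot": TCP orientation; "ft_force": force on the tool from outside, world axes, zero at the start; "torque": the same for the moment, N m; "width": finger opening in m; "grip_force": force on a finger pad.
Only numpy, scipy, OpenCV 4.12 (cv2) and the standard library are available. Lean on these libraries where they do the work, as an engineer would, in place of code of your own. Each camera call takes 0.05 s, during which the arm holds its last target. There are 200 camera calls.

## Working session

There is one attempt and no reset: what is moved stays moved. The work goes in short steps, Python scripts to look and compute and a tool call to move; the robot and the scene stay as the last step left them, time stands still between calls to the robot, and variables do not carry over. Pictures are saved under pics/ and viewed, at most 10 in all, crops included, and the job is handed in when it is done.

Besides the shell and the picture viewer there is one more tool, called after "Request:" as name([rows], argument=value, ...), one row to a line, values as JSON. jog_arm: Moves the arm, as the interface text tells. Shift numbers are shares of 0.75 m and turn numbers shares of 2 rad, none past 1 either way. Its arguments: {"type":"object","properties":{"series":{"type":"array"},"force":{"type":"number"}},"required":["series"]}

```bash
mkdir -p pics; ls
cat > look.py <<'E'
from rig import *
import numpy as np, cv2, sys
E
python3 - <<'E'
from rig import *
import cv2,numpy as np
ims=[]
for n in("side","top"):
    im=read_camera(n); np.save(f"{n}0.npy",im); c=calibration(n); print(n,{k:np.round(v,4).tolist() for k,v in c.items()})
    cv2.imwrite(f"pics/{n}0.png",cv2.resize(im[...,::-1],(800,600),interpolation=cv2.INTER_CUBIC))
s=read_state();print({k:np.round(v,4).tolist() for k,v in s.items()})
E
```

```text
pics
side {'fx': 383.6165, 'fy': 383.6165, 'cx': 254.1564, 'cy': 192.0777, 'dist_coeffs': [0.0395, 0.0, 0.0, 0.0, 0.0], 'origin': [0.4311, 0.6683, 0.4874], 'rotation': [-0.1505, 2.6231, -1.6117]}
top {'fx': 436.7607, 'fy': 436.7607, 'cx': 246.8127, 'cy': 189.8924, 'dist_coeffs': [-0.0589, 0.0, 0.0, 0.0, 0.0], 'origin': [0.3885, -0.0686, 1.1622], 'rotation': [-2.1713, 2.1762, -0.1545]}
{'clock': 0.1, 'qpos': [-1.2221, 0.3594, 1.5113, 0.0, 1.2725, -0.1151], 'dq': [-0.0006, -0.0015, -0.0025, 0.0011, -0.0004, -0.0012], 'joint_torque': [-0.0005, -51.636, -27.1405, 0.0677, 0.0276, -0.0], 'ee_pos': [0.2682, -0.536, 0.2258], 'eef_rot': [-3.0559, -0.7216, 0.0003], 'ft_force': [0.4089, 0.8433, -0.4953], 'torque': [0.0834, -0.0225, -0.0352], 'grip_force': 0.0, 'width': 0.0872}
```

View pics/top0.png

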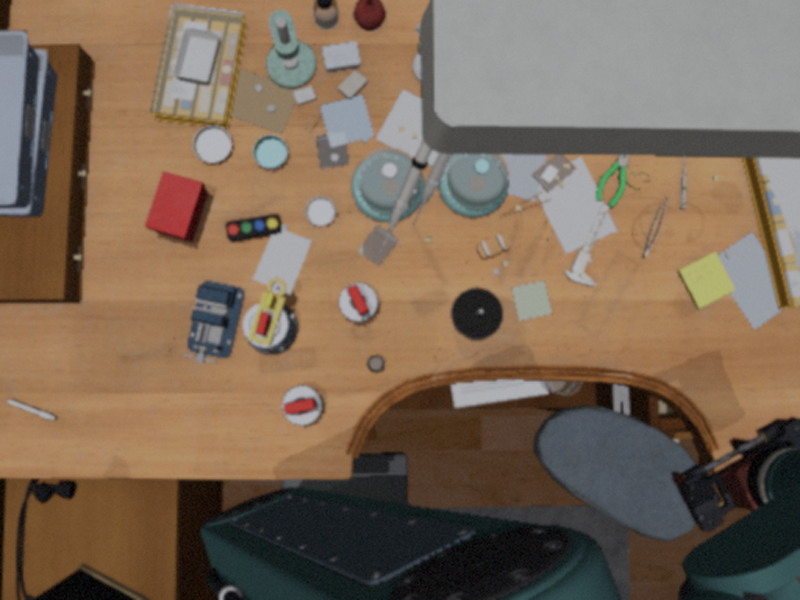

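View pics/side0.png

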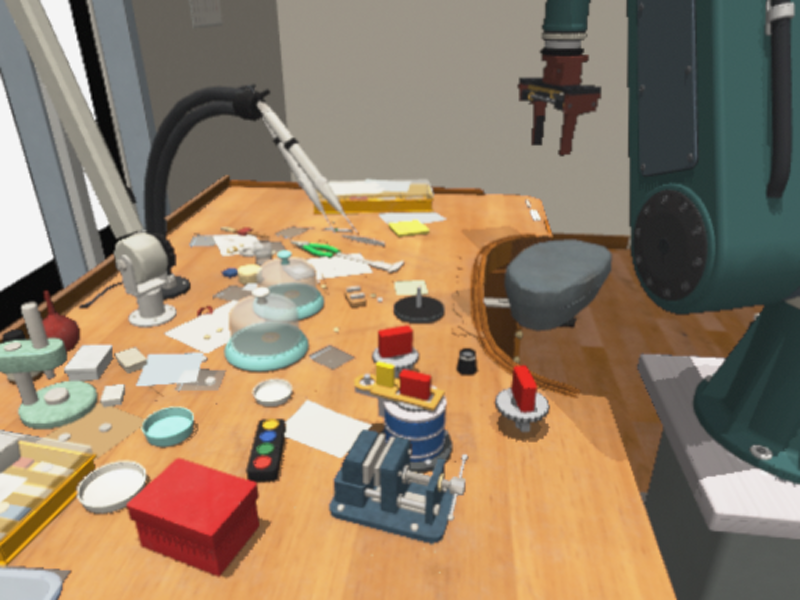

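The top view (800x600) shows the canister with plate at (268,322), its eye toward (279,287), the post stand at (477,313), the loupe at (375,363), the oils at (253,227), the holder near (492,247), and the vise beside the canister at (215,320). The cap look-alikes are at (358,302) and (302,405), both loose on the bench. The cap meant is at (265,322), the only one under the plate on the blue canister; I'll check its size in a crop.

```bash
cat > look.py <<'E'
from rig import *
import numpy as np, cv2
from scipy.spatial.transform import Rotation as R
def ray(n,px):
    c=calibration(n);K=np.array([[c["fx"],0,c["cx"]],[0,c["fy"],c["cy"]],[0,0,1]])
    u=cv2.undistortPoints(np.float64(px).reshape(-1,1,2),K,np.array(c["dist_coeffs"])).reshape(-1,2)
    r=np.array(c["rotation"]);M=R.from_rotvec(r).as_matrix() if r.size==3 else r
    return np.array(c["origin"]),np.c_[u,np.ones(len(u))]@M.T
def plane(n,px,z):
    o,d=ray(n,px);return o+d*((z-o[2])/d[:,2])[:,None]
def cross(p1,p2):
    o1,d1=ray("top",[p1]);o2,d2=ray("side",[p2]);A=np.c_[d1[0],-d2[0]]
    t=np.linalg.lstsq(A,o2-o1,rcond=None)[0];a=o1+t[0]*d1[0];b=o2+t[1]*d2[0]
    return (a+b)/2,np.linalg.norm(a-b)
def blobs(im,lo,hi,box,amin=8):
    h=cv2.cvtColor(im,cv2.COLOR_RGB2HSV);m=cv2.inRange(h,lo,hi);k=np.zeros_like(m);x0,y0,x1,y1=box;k[y0:y1,x0:x1]=m[y0:y1,x0:x1]
    cs,_=cv2.findContours(k,cv2.RETR_EXTERNAL,cv2.CHAIN_APPROX_NONE)
    return [(cv2.contourArea(c),)+cv2.minAreaRect(c) for c in cs if cv2.contourArea(c)>=amin]
E
python3 - <<'E'
from look import *
t=np.load("top0.npy");s=np.load("side0.npy")
def crop(im,x,y,w,h,W,H): return cv2.resize(im[y:y+h,x:x+w,::-1],(W,H),interpolation=cv2.INTER_CUBIC)
a=crop(t,145,165,100,75,400,300);a=np.hstack([a,crop(t,280,170,100,75,400,300)])
b=np.hstack([crop(s,215,195,100,75,400,300),crop(s,215,230,100,75,400,300)])
cv2.imwrite("pics/c0.png",np.vstack([a,b]))
for n,im,box in(("top",t,(140,165,250,280)),("side",s,(210,200,360,290))):
    print(n,"red");[print(np.round(np.hstack([np.ravel(q) for q in b]),1)) for b in blobs(im,(0,190,100),(6,255,255),box)]
    print(n,"yel");[print(np.round(np.hstack([np.ravel(q) for q in b]),1)) for b in blobs(im,(24,150,120),(34,255,255),box)]
E
```

```text
top red
top yel
side red
[253.  265.  245.4  19.1  16.6   5.2]
[269. 335. 248.  28.  14.  90.]
[299.5 253.  218.   18.   20.   90. ]
side yel
[114. 246. 239.  14.  10.  90.]
```

View pics/c0.png

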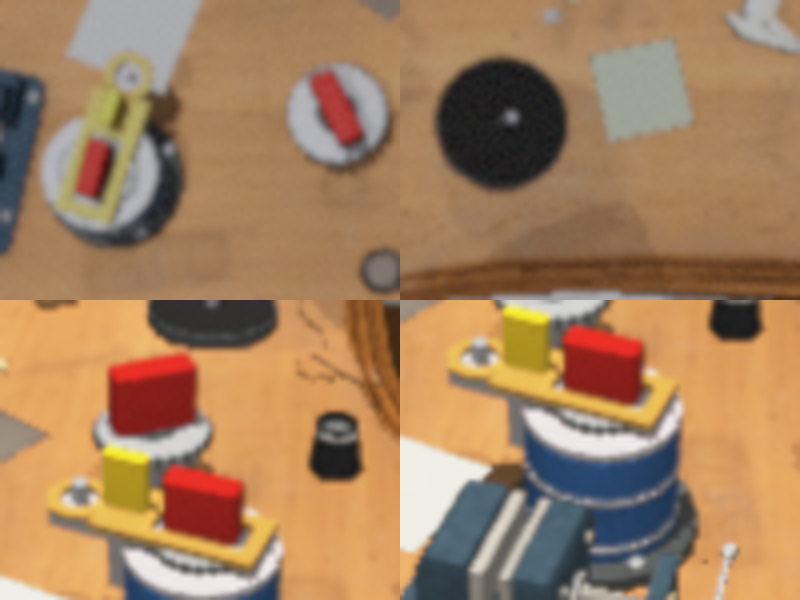

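The crop confirms it: the cap on the canister (top view native pixel ~(168,207), red bar in the plate's slot) has a smaller red bar and disc than the two spares. The post tip is at native ~(407.5,199).

Run:
```python
from look import *
t=np.load("top0.npy")
f=lambda b:np.round(np.hstack([np.ravel(q) for q in b]),1)
P=lambda px,z:np.round(plane("top",[px],z)[0],4)
for nm,lo,hi in(("red",(0,120,70),(8,255,255)),("red2",(172,120,70),(180,255,255)),("brass",(20,70,100),(36,255,255))):
    for b in blobs(t,lo,hi,(150,170,210,235)): print(nm,f(b)); print(P(b[1],.105),P(b[1],.079))
for b in blobs(t,(0,0,0),(180,255,60),(285,180,330,225),50): print("base",f(b),P(b[1],.01))
c=lambda x,y,ox,oy:(ox+x/4-.375,oy+y/4-.375)
print("eye",P(c(129,75,145,165),.079),"fin",P(c(107,104,145,165),.109),"post tip",P(c(511,117,180,170),.05))
print("base",P(c(502,123,180,170),.01),"can top disc",P(c(101,172,145,165),.07))
d=lambda x,y:(215+x/4-.375,195+(y-300)/4-.375)
print("eye x",cross(c(129,75,145,165),d(79,492)),"fin x",cross(c(107,100,145,165),d(127,455)),"red", cross(c(95,163,145,165),d(205,480)))
# sizes of plate ends
print("plate ends",P(c(129,55,145,165),.079),P(c(88,217,145,165),.079))
h=cv2.cvtColor(t,cv2.COLOR_RGB2HSV)
for x,y in((107,104),(95,150),(95,180),(115,70),(65,200)): 
    p=c(x,y,145,165);print((x,y),h[int(round(p[1])),int(round(p[0]))])
```

```text
red [ 61.  168.1 206.6   5.8  13.3  14. ]
[0.471  0.0944 0.105 ] [0.473  0.0984 0.079 ]
brass [507.5 171.7 198.3  15.4  41.8  20.6]
[0.4912 0.0859 0.105 ] [0.4937 0.0897 0.079 ]
base [720.  305.  200.5  30.4  30.4  45. ] [ 0.4942 -0.2537  0.01  ]
eye [0.5312 0.0775 0.079 ] fin [0.5095 0.0865 0.109 ] post tip [ 0.4947 -0.2535  0.05  ]
base [ 0.4945 -0.254   0.01  ] can top disc [0.4712 0.0953 0.07  ]
eye x (array([0.53357717, 0.07785528, 0.07787145]), np.float64(0.004447802103874202)) fin x (array([0.51200086, 0.08691184, 0.1062413 ]), np.float64(0.000606719509025549)) red (array([0.47496026, 0.09447744, 0.10050098]), np.float64(0.0010673274982484268))
plate ends [0.5438 0.0777 0.079 ] [0.4427 0.1016 0.079 ]
(107, 104) [ 29 121 179]
(95, 150) [  1 174 174]
(95, 180) [  1 176 159]
(115, 70) [ 23  88 160]
(65, 200) [ 27 104 177]
```

```bash
cat >> look.py <<'E'
def go(x,y,z,yaw):
    s=read_state();M=R.from_rotvec(s["eef_rot"]);p=np.array(s["ee_pos"]);yw=np.radians(yaw)
    T=R.from_matrix(np.array([[np.cos(yw),np.sin(yw),0],[np.sin(yw),-np.cos(yw),0],[0,0,-1]]))
    print("shift",np.round(M.inv().apply(np.array([x,y,z])-p)/.75,4),"turn",np.round((M.inv()*T).as_rotvec()/2,4),"rows>",np.round(np.linalg.norm(np.array([x,y,z])-p)/.0417,1))
E
python3 - <<'E'
from look import *
t=np.load("top0.npy")
b=blobs(t,(20,70,100),(36,255,255),(150,170,210,235))[0]
q=plane("top",cv2.boxPoints(b[1:]),.079);print(np.round(q,4))
for i in range(4):
    d=q[(i+1)%4]-q[i];print(np.round(np.linalg.norm(d),4),np.degrees(np.arctan2(d[1],d[0])).round(1))
go(.5085,.0850,.165,165); go(.5085,.0850,.165,90)
E
```

```text
[[0.4518 0.1251 0.079 ]
 [0.5496 0.0903 0.079 ]
 [0.5359 0.054  0.079 ]
 [0.4384 0.0891 0.079 ]]
0.1038 -19.6
0.0388 -110.7
0.1037 160.2
0.0384 69.5
shift [ 0.6569 -0.5971  0.0822] turn [-3.000e-04 -1.100e-03 -1.208e+00] rows> 16.0
shift [ 0.6569 -0.5971  0.0822] turn [-0.0007 -0.0006 -0.5535] rows> 16.0
```

Run:
```python
from look import *
d=lambda x,y:(215+x/4-.375,195+(y-300)/4-.375)
for nm,a,b,z in(("plate top near edge",(92,516),(252,560),.079),("handle near top",(165,475),(242,491),.105),("handle back top",(180,465),(246,478),.105)):
    q=plane("side",[d(*a),d(*b)],z);v=q[0]-q[1];print(nm,np.round(q,4).tolist(),np.linalg.norm(v).round(4),np.degrees(np.arctan2(v[1],v[0])).round(1))
```

```text
plate top near edge [[0.5266, 0.0975, 0.079], [0.4522, 0.122, 0.079]] 0.0783 -18.2
handle near top [[0.493, 0.0992, 0.105], [0.4581, 0.1077, 0.105]] 0.0359 -13.8
handle back top [[0.4872, 0.0904, 0.105], [0.457, 0.0974, 0.105]] 0.0309 -13.0
```

Request:
jog_arm([
  [[50, 0.657, -0.597, 0.0, 0, 0, -0.58], [50, 0.657, -0.597, 0.0, 0, 0, -0.58], [50, 0.657, -0.597, 0.0, 0, 0, -0.58], [50, 0.657, -0.597, 0.0, 0, 0, -0.58], [50, 0.657, -0.597, 0.0, 0, 0, -0.58], [50, 0.657, -0.597, 0.0, 0, 0, -0.58], [50, 0.657, -0.597, 0.0, 0, 0, -0.58], [50, 0.657, -0.597, 0.0, 0, 0, -0.58], [50, 0.657, -0.597, 0.0, 0, 0, -0.58], [50, 0.657, -0.597, 0.0, 0, 0, -0.58], [50, 0.657, -0.597, 0.0, 0, 0, -0.58], [50, 0.657, -0.597, 0.0, 0, 0, -0.58], [50, 0.657, -0.597, 0.0, 0, 0, -0.58], [50, 0.657, -0.597, 0.0, 0, 0, -0.58], [50, 0.657, -0.597, 0.0, 0, 0, -0.58], [50, 0.657, -0.597, 0.0, 0, 0, -0.58], [50, 0.657, -0.597, 0.0, 0, 0, -0.58], [50, 0.657, -0.597, 0.0, 0, 0, -0.58], [50, 0.657, -0.597, 0.0, 0, 0, -0.58], [50, 0.657, -0.597, 0.0, 0, 0, -0.58]],
])

```text
clock: 1.77
ee_pos: [0.508, 0.0832, 0.2263]
eef_rot: [-2.163, -2.278, 0.002]
ft_force: [-0.8, 0.2, -0.1]
width: 0.0502
grip_force: 0.0
```

```bash
python3 -c "
from look import *
go(.5092,.0855,.140,164)"
```

```text
shift [0.0031 0.0018 0.115 ] turn [-6.000e-04 -2.000e-04 -6.198e-01] rows> 2.1
```

Request:
jog_arm([
  [[40, 0.003, 0.002, 0.03, 0, 0, -0.62], [40, 0.003, 0.002, 0.06, 0, 0, -0.62], [40, 0.003, 0.002, 0.115, 0, 0, -0.62], [40, 0.003, 0.002, 0.115, 0, 0, -0.62], [40, 0.003, 0.002, 0.115, 0, 0, -0.62], [40, 0.003, 0.002, 0.115, 0, 0, -0.62], [40, 0.003, 0.002, 0.115, 0, 0, -0.62], [40, 0.003, 0.002, 0.115, 0, 0, -0.62], [40, 0.003, 0.002, 0.115, 0, 0, -0.62], [40, 0.003, 0.002, 0.115, 0, 0, -0.62], [40, 0.003, 0.002, 0.115, 0, 0, -0.62], [40, 0.003, 0.002, 0.115, 0, 0, -0.62], [40, 0.003, 0.002, 0.115, 0, 0, -0.62]],
])

```text
clock: 2.85
ee_pos: [0.51, 0.0857, 0.1404]
eef_rot: [-0.443, -3.11, -0.0]
ft_force: [0.3, -0.3, -0.1]
width: 0.04
grip_force: 0.0
```

```bash
python3 -c "
from look import *
s=read_camera('side');cv2.imwrite('pics/s1.png',cv2.resize(s[150:270,200:360,::-1],(800,600),interpolation=cv2.INTER_CUBIC))
go(.5092,.0855,.109,164);print(read_state()['ee_pos'],read_state()['qpos'])"
```

```text
shift [ 0.0009 -0.0008  0.0419] turn [-0.     -0.     -0.0012] rows> 0.8
[0.51003847 0.08589956 0.14040065] [ 3.32380552e-02  3.40551911e-01  1.78789429e+00  7.95102969e-06
  1.01323945e+00 -1.25590184e+00]
```

View pics/s1.png

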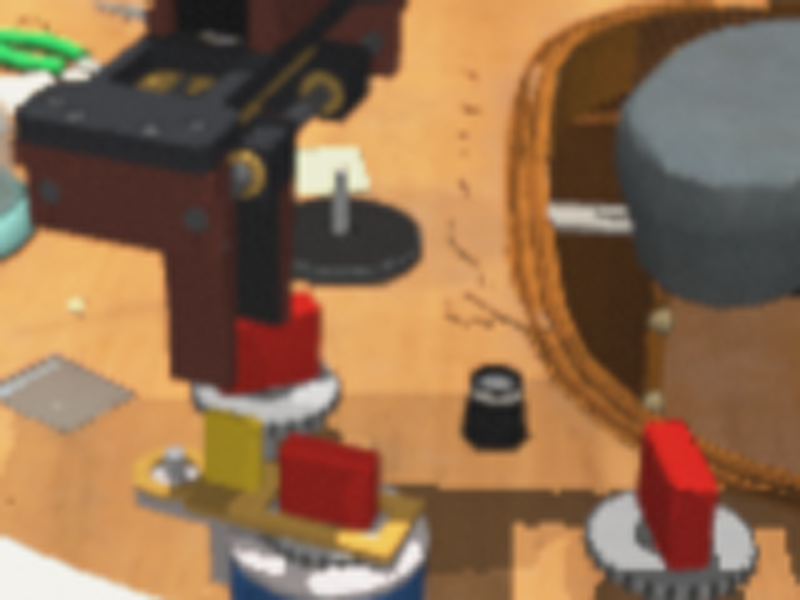

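```bash
cat >> look.py <<'E'
def proj(n,P):
    c=calibration(n);K=np.array([[c["fx"],0,c["cx"]],[0,c["fy"],c["cy"]],[0,0,1]]);r=np.array(c["rotation"]);M=R.from_rotvec(r).as_matrix() if r.size==3 else r
    return cv2.projectPoints(np.float64(P).reshape(-1,1,3),cv2.Rodrigues(M.T)[0],-M.T@np.array(c["origin"]),K,np.array(c["dist_coeffs"]))[0].reshape(-1,2)
E
python3 - <<'E'
from look import *
s=read_state();M=R.from_rotvec(s["eef_rot"]);p=np.array(s["ee_pos"])
L=[[x,y,.025] for y in(-.02,.02,-.0575,.0575) for x in(-.01,.01)]
print(np.round((proj("side",[p+M.apply(l) for l in L])-[200,150])*5))
print(np.round((proj("side",[[.5092,.0855,.109],[.4945,-.2537,.05]])-[200,150])*5))
E
```

```text
[[233. 362.]
 [283. 373.]
 [188. 416.]
 [240. 428.]
 [272. 315.]
 [320. 325.]
 [141. 472.]
 [195. 486.]]
[[239. 409.]
 [349. 160.]]
```

Run:
```python
from look import *
t=read_camera("top");s=read_camera("side");st=read_state();M=R.from_rotvec(st["eef_rot"]);p=np.array(st["ee_pos"])
def dots(im,n,L,x,y,w,h,k):
    o=cv2.resize(im[y:y+h,x:x+w,::-1],(w*k,h*k),interpolation=cv2.INTER_CUBIC)
    for l in L:
        q=(proj(n,[p+M.apply(l)])[0]-[x,y]+.5)*k; cv2.circle(o,tuple(int(v) for v in q),3,(255,0,255),1)
    return o
L=[[x,y,z] for y in(-.02,.02) for x in(-.01,.01) for z in (0,.025)]
B=[[x,y,-.055] for x in(-.0375,.0375) for y in(-.089,.089)]
o=np.hstack([dots(s,"side",L+B,195,140,80,100,5),dots(t,"top",B,130,150,80,100,5)]);cv2.imwrite("pics/d1.png",o)
```

```text
(no output)
```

View pics/d1.png

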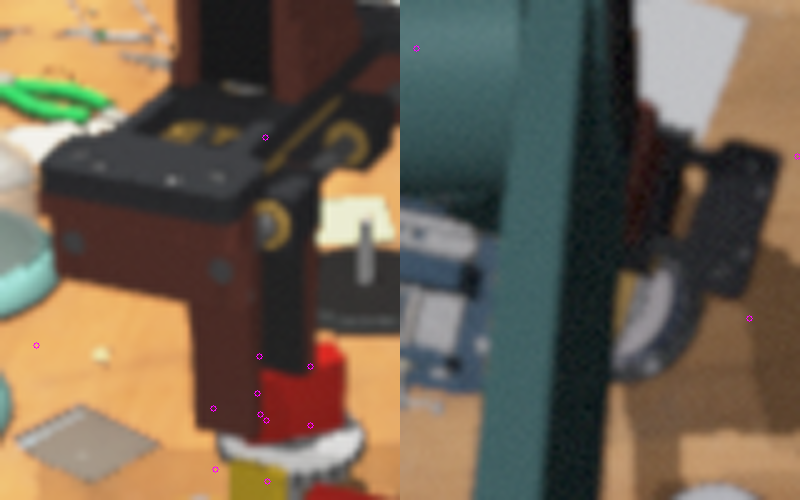

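Request:
jog_arm([
  [[40, 0, 0, 0.02, 0, 0, 0], [40, 0, 0, 0.041, 0, 0, 0], [40, 0, 0, 0.041, 0, 0, 0], [40, 0, 0, 0.041, 0, 0, 0]],
])

```text
clock: 3.33
ee_pos: [0.5094, 0.0866, 0.1091]
eef_rot: [-0.436, -3.109, 0.0]
ft_force: [0.3, -0.1, 1.6]
width: 0.0399
grip_force: 0.0
```

Run:
```python
from look import *
s=read_camera("side");st=read_state();print(np.round(st["ee_pos"],4),st["ft_force"])
cv2.imwrite("pics/e1.png",cv2.resize(s[170:260,210:300,::-1],(540,540),interpolation=cv2.INTER_CUBIC))
```

```text
[0.5101 0.0866 0.1097] [-0.56198958 -0.5348012  -0.72126905]
```

View pics/e1.png

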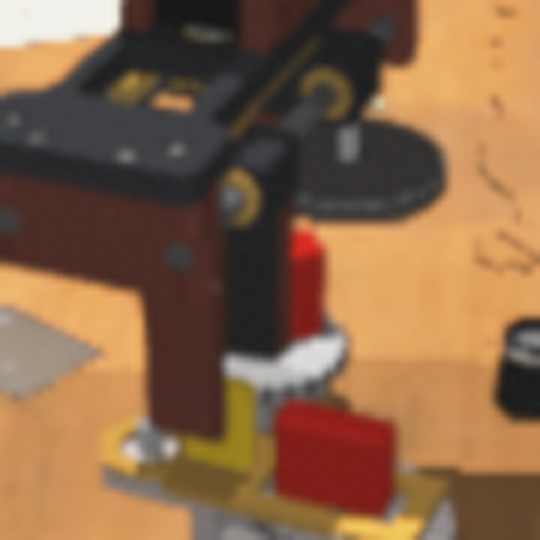

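Request:
jog_arm([
  [[4, 0, 0, 0, 0, 0, 0], [4, 0, 0, 0, 0, 0, 0], [4, 0, 0, 0, 0, 0, 0], [4, 0, 0, 0, 0, 0, 0], [4, 0, 0, 0, 0, 0, 0], [4, 0, 0, 0, 0, 0, 0]],
], force=20)

```text
clock: 3.88
ee_pos: [0.5103, 0.0866, 0.1098]
eef_rot: [0.435, 3.111, 0.0]
ft_force: [-0.5, -0.8, 1.8]
width: 0.0072
grip_force: 20.0
```

Request:
jog_arm([
  [[4, 0, 0, 0, 0, 0, 0], [4, 0, 0, -0.01, 0, 0, 0], [4, 0, 0, -0.03, 0, 0, 0], [4, 0, 0, -0.05, 0, 0, 0], [4, 0, 0, -0.07, 0, 0, 0], [4, 0, 0, -0.08, 0, 0, 0], [4, 0, 0, -0.08, 0, 0, 0]],
], force=35)

```text
clock: 4.47
ee_pos: [0.5115, 0.0867, 0.1715]
eef_rot: [0.434, 3.108, 0.001]
ft_force: [0.4, -0.1, -0.6]
width: 0.0072
grip_force: 35.0
```

Run:
```python
from look import *
s=read_camera("side");st=read_state();print(np.round(st["ee_pos"],4),st["ft_force"],st["width"],st["grip_force"],st["torque"])
cv2.imwrite("pics/f1.png",cv2.resize(s[150:270,200:320,::-1],(600,600),interpolation=cv2.INTER_CUBIC))
go(.4,-.08,.18,164)
```

```text
[0.5108 0.0867 0.1704] [ 0.05064858 -0.4240179  -1.49538571] 0.007240289590320619 34.98566687107086 [ 0.03443278 -0.1688698  -0.02042334]
shift [ 0.0811 -0.2542 -0.0132] turn [0.0004 0.0009 0.0007] rows> 4.8
```

View pics/f1.png

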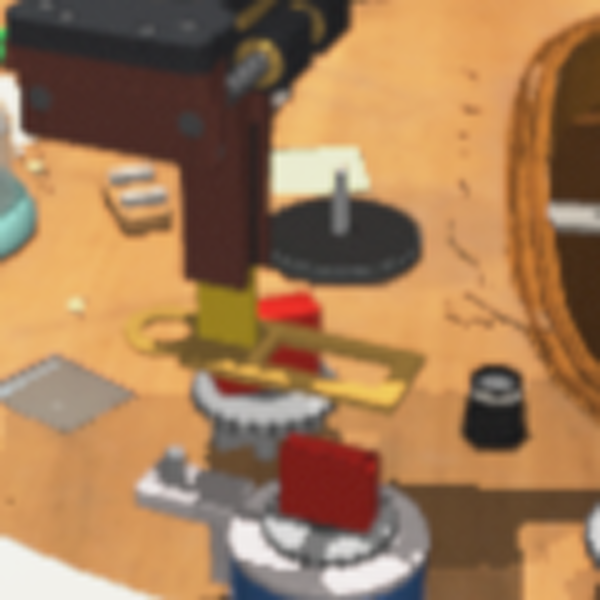

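Run:
```python
from look import *
st=read_state();M=R.from_rotvec(st["eef_rot"]);p=np.array(st["ee_pos"])
e=p+M.apply([-.024,0,.0328]);e[2]=.1377;print("eye pred",np.round(e,4))
a=np.linspace(0,6.28,60)
for r in(.009,.016):
    q=(proj("side",e+np.c_[r*np.cos(a),r*np.sin(a),0*a])-[200,150]+.5)*5;print(r,q.min(0).round(),q.max(0).round())
pt=np.array([180+511/4-.375,170+117/4-.375]);ps=np.array([268.2,184.2]);print("post",cross(pt,ps))
print(np.round((proj("side",[[.4942,-.2537,.01]])-[200,150]+.5)*5), "base seen")
s=read_camera("side")
for b in blobs(s,(0,0,0),(180,255,75),(245,180,290,212),50): print(b)
t=read_camera("top")
for b in blobs(t,(20,70,80),(36,255,255),(140,150,220,240)): print("top",b)
```

```text
eye pred [0.5339 0.0801 0.1377]
0.009 [150. 319.] [200. 344.]
0.016 [130. 309.] [219. 354.]
post (array([ 0.49714319, -0.25467683,  0.04247183]), np.float64(0.0034253494000030197))
[[351. 229.]] base seen
(527.0, (264.0, 193.5), (27.0, 38.0), 90.0)
```

Request:
jog_arm([
  [[4, 0.003, -0.03, 0, 0, 0, 0], [4, 0.007, -0.08, 0, 0, 0, 0], [4, 0.011, -0.13, 0, 0, 0, 0], [4, 0.015, -0.18, 0, 0, 0, 0], [4, 0.019, -0.23, 0, 0, 0, 0], [4, 0.022, -0.265, 0, 0, 0, 0], [4, 0.01, -0.3, 0, 0, 0, 0], [4, -0.01, -0.34, 0, 0, 0, 0], [4, -0.03, -0.38, 0, 0, 0, 0], [4, -0.05, -0.41, 0, 0, 0, 0], [4, -0.065, -0.43, 0.02, 0, 0, 0], [4, -0.0745, -0.442, 0.05, 0, 0, 0], [4, -0.0745, -0.442, 0.08, 0, 0, 0], [4, -0.0745, -0.442, 0.087, 0, 0, 0], [4, -0.0745, -0.442, 0.087, 0, 0, 0], [4, -0.0745, -0.442, 0.087, 0, 0, 0]],
])

```text
clock: 5.95
ee_pos: [0.4724, -0.2468, 0.1039]
eef_rot: [-0.434, -3.11, -0.002]
ft_force: [-0.3, 0.2, -0.7]
width: 0.0073
grip_force: 35.0
```

Run:
```python
from look import *
s=read_camera("side");t=read_camera("top");st=read_state();M=R.from_rotvec(st["eef_rot"]);p=np.array(st["ee_pos"]);print(np.round(p,4),st["ft_force"],st["eef_rot"])
e=p+M.apply([-.024,0,.0328]);print("eye",e)
def dr(n,im,x,y,w,h,k):
    o=cv2.resize(im[y:y+h,x:x+w,::-1],(w*k,h*k),interpolation=cv2.INTER_CUBIC)
    for q in (proj(n,[e])-[x,y]+.5)*k: cv2.circle(o,tuple(int(v) for v in q),3,(255,0,255),1)
    return o
cv2.imwrite("pics/g1.png",np.hstack([dr("side",s,230,155,65,65,6),dr("top",t,275,165,65,65,6)]))
```

```text
[ 0.4735 -0.2474  0.1052] [-0.55050835 -0.63231068 -1.4616763 ] [ 4.33845449e-01  3.11048400e+00 -6.79826954e-04]
eye [ 0.49656896 -0.25397955  0.07242852]
```

View pics/g1.png

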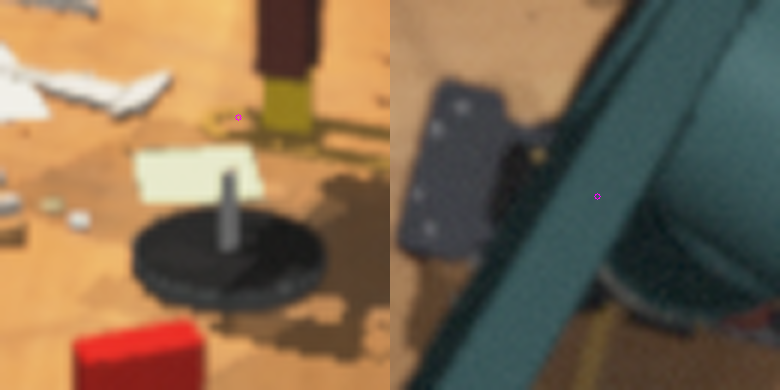

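Request:
jog_arm([
  [[4, 0, 0, 0.01, 0, 0, 0], [4, 0, 0, 0.02, 0, 0, 0], [4, 0, 0, 0.026, 0, 0, 0], [4, 0, 0, 0.03, 0, 0, 0], [4, 0, 0, 0.034, 0, 0, 0], [4, 0, 0, 0.034, 0, 0, 0]],
])

```text
clock: 6.55
ee_pos: [0.4726, -0.2472, 0.0781]
eef_rot: [-0.435, -3.11, -0.001]
ft_force: [0.1, -0.4, -1.4]
width: 0.0073
grip_force: 35.0
```

Run:
```python
from look import *
s=read_camera("side");F=[];
for i in range(6): read_camera("side") if i<0 else None
st=read_state();M=R.from_rotvec(st["eef_rot"]);p=np.array(st["ee_pos"]);print(np.round(p,4),np.round(st["ft_force"],2),np.round(st["torque"],3))
e=p+M.apply([-.024,0,.0328]);print("eye",e)
cv2.imwrite("pics/h1.png",cv2.resize(s[155:210,245:295,::-1],(500,550),interpolation=cv2.INTER_CUBIC)); print((proj("side",[e])-[245,155]+.5)*10)
```

```text
[ 0.4727 -0.2473  0.0784] [ 0.71  0.34 -1.15] [ 0.04  -0.108  0.031]
eye [ 0.49580005 -0.25389637  0.0455907 ]
[[248.36349506 288.73232781]]
```

View pics/h1.png

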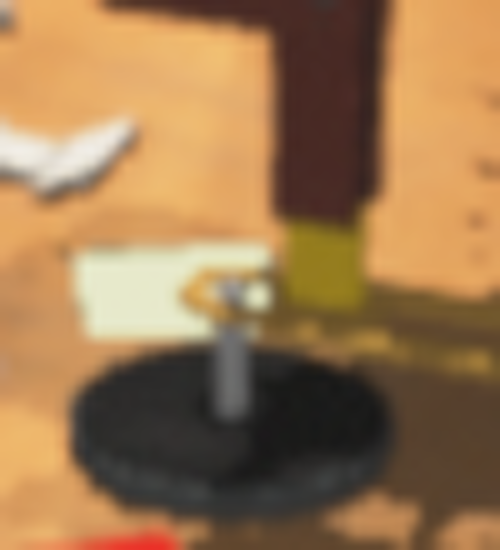

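Request:
jog_arm([
  [[4, 0, 0, 0.01, 0, 0, 0], [4, 0, 0, 0.02, 0, 0, 0], [4, 0, 0, 0.03, 0, 0, 0], [4, 0, 0, 0.036, 0, 0, 0], [4, 0, 0, 0.041, 0, 0, 0], [4, 0, 0, 0.044, 0, 0, 0], [4, 0, 0, 0.044, 0, 0, 0]],
])

```text
clock: 7.18
ee_pos: [0.4727, -0.2474, 0.0453]
eef_rot: [-0.435, -3.111, -0.0]
ft_force: [-0.2, -0.3, -0.8]
width: 0.0073
grip_force: 35.0
```

Not touching yet; I'll step down 1–2 mm more until contact.

Request:
jog_arm([
  [[4, 0, 0, 0.001, 0, 0, 0], [4, 0, 0, 0.002, 0, 0, 0], [4, 0, 0, 0.002, 0, 0, 0]],
])

```text
clock: 7.43
ee_pos: [0.4731, -0.2478, 0.0448]
eef_rot: [0.435, 3.111, -0.001]
ft_force: [-1.8, -1.1, 2.8]
width: 0.0074
grip_force: 35.0
```

Request:
jog_arm([
  [[12, 0, 0, 0, 0, 0, 0], [20, 0, 0, 0, 0, 0, 0], [30, 0, 0, 0, 0, 0, 0], [36, 0, 0, 0, 0, 0, 0], [36, 0, 0, 0, 0, 0, 0], [36, 0, 0, 0, 0, 0, 0], [36, 0, 0, -0.03, 0, 0, 0], [36, 0, 0, -0.08, 0, 0, 0], [36, 0, 0, -0.13, 0, 0, 0], [36, 0, 0, -0.17, 0, 0, 0], [36, 0, 0, -0.17, 0, 0, 0]],
], force=20)

```text
clock: 8.35
ee_pos: [0.4764, -0.2498, 0.1778]
eef_rot: [0.433, 3.102, -0.007]
ft_force: [0.9, -0.3, 0.6]
width: 0.0357
grip_force: 0.0
```

Run:
```python
from look import *
s=read_camera("side");t=read_camera("top");np.save("side2.npy",s)
st=read_state();print(np.round(st["ee_pos"],4),np.round(st["ft_force"],2))
o=np.vstack([cv2.resize(s[160:220,240:310,::-1],(420,360),interpolation=cv2.INTER_CUBIC)])
o2=cv2.resize(s[210:270,215:285,::-1],(420,360),interpolation=cv2.INTER_CUBIC)[:, :380]
cv2.imwrite("pics/i1.png",np.hstack([o,o2]))
go(.44,-.1,.175,164); go(.4715,.0945,.175,165)
```

```text
[ 0.4738 -0.248   0.173 ] [ 0.02 -0.27  0.31]
shift [ 0.0974  0.1774 -0.0031] turn [-0.0005  0.0015  0.0008] rows> 3.6
shift [ 0.1281  0.4383 -0.0034] turn [-0.0005  0.0015 -0.008 ] rows> 8.2
```

View pics/i1.png

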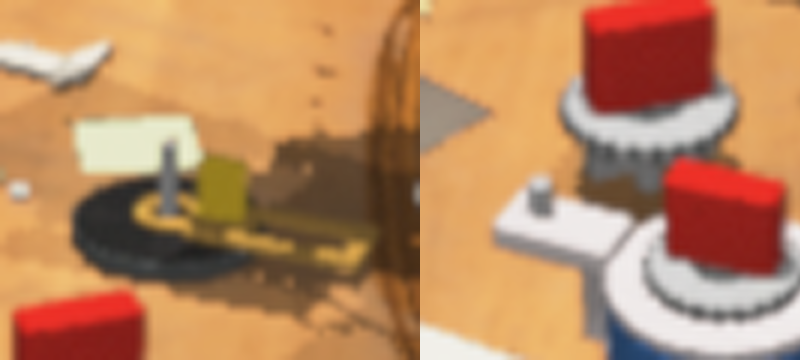

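The picture shows the plate flat on the stand's base with its eye round the post, and the bare cap on the canister. Next I'll locate the handle's top face.

Run:
```python
from look import *
s=np.load("side2.npy");t=read_camera("top")
def quad(n,q,z):
    p=plane(n,q,z);print(np.round(p.mean(0),4))
    for i in range(2):
        d=p[(i+1)%4]-p[i];print(np.linalg.norm(d).round(4),np.degrees(np.arctan2(d[1],d[0])).round(1)%180)
h=cv2.cvtColor(s,cv2.COLOR_RGB2HSV)
m=cv2.inRange(h,(0,150,60),(6,255,255))|cv2.inRange(h,(174,150,60),(180,255,255));k=np.zeros_like(m);k[225:262,252:285]=m[225:262,252:285]
ys,xs=np.nonzero(k);print(xs.min(),xs.max(),ys.min(),ys.max());v=h[...,2]
print(v[234:246,254:284:3])
br=k.copy();br[v<200]=0
for b in [cv2.minAreaRect(c) for c in cv2.findContours(br,cv2.RETR_EXTERNAL,cv2.CHAIN_APPROX_NONE)[0] if len(c)>10]: quad("side",cv2.boxPoints(b),.105)
for lo,hi in(((0,110,60),(8,255,255)),):
    for b in blobs(t,lo,hi,(150,185,190,230)): print("top",b);quad("top",cv2.boxPoints(b[1:]),.103)
```

```text
252 275 225 254
[[151 141 114  98 219 226 225 222 223 224]
 [ 92  98 106 104 196 226 224 222 221 225]
 [ 78 140 161 117 141 223 223 221 218 225]
 [ 88 194 220 187 154 218 218 218 216 223]
 [100 223 235 233 208 223 212 214 214 222]
 [104 233 237 237 234 233 220 214 213 221]
 [103 221 232 237 236 236 233 214 211 220]
 [ 99 174 209 228 235 236 236 204 211 221]
 [ 95 151 161 189 219 231 235 177 209 222]
 [ 96 148 149 151 171 204 222 150 210 222]
 [ 97 146 144 146 148 154 172 137 213 222]
 [118 144 142 145 145 144 142 135 217 224]]
[0.4757 0.1026 0.105 ]
0.0136 89.9
0.035 166.8
top (56.0, (168.29412841796875, 206.8235626220703), (5.820854663848877, 13.096923828125), 14.03624439239502)
[0.4707 0.0942 0.103 ]
0.0317 166.9
0.0142 75.9
```

Request:
jog_arm([
  [[50, 0.02, 0.04, 0, 0, 0, 0], [50, 0.05, 0.09, 0, 0, 0, 0], [50, 0.08, 0.14, 0, 0, 0, 0], [50, 0.1, 0.18, 0, 0, 0, 0], [50, 0.11, 0.23, 0, 0, 0, 0], [50, 0.115, 0.28, 0, 0, 0, 0], [50, 0.12, 0.33, 0, 0, 0, 0], [50, 0.125, 0.38, 0, 0, 0, 0], [50, 0.125, 0.42, 0, 0, 0, 0], [50, 0.125, 0.44, 0, 0, 0, 0], [50, 0.125, 0.44, 0, 0, 0, 0]],
])

```text
clock: 9.42
ee_pos: [0.4727, 0.0983, 0.17]
eef_rot: [-0.429, -3.109, -0.001]
ft_force: [0.9, 0.3, -0.3]
width: 0.05
grip_force: 0.0
```

```bash
python3 -c "
from look import *
go(.473,.0982,.106,167)"
```

```text
shift [-0.0007 -0.0001  0.0853] turn [ 0.0001 -0.0015 -0.0238] rows> 1.5
```

Request:
jog_arm([
  [[50, 0, 0, 0.02, 0, 0, -0.024], [50, 0, 0, 0.04, 0, 0, -0.024], [50, 0, 0, 0.06, 0, 0, -0.024], [50, 0, 0, 0.075, 0, 0, -0.024], [50, 0, 0, 0.085, 0, 0, -0.024], [50, 0, 0, 0.085, 0, 0, -0.024]],
])

```text
clock: 9.92
ee_pos: [0.471, 0.0947, 0.1057]
eef_rot: [-0.361, -3.115, 0.002]
ft_force: [0.2, -0.1, -0.0]
width: 0.05
grip_force: 0.0
```

Request:
jog_arm([
  [[50, 0, 0, 0.0015, 0, 0, 0], [50, 0, 0, 0.003, 0, 0, 0], [50, 0, 0, 0.003, 0, 0, 0]],
])

```text
clock: 10.17
ee_pos: [0.4736, 0.0954, 0.1061]
eef_rot: [0.36, 3.12, 0.0]
ft_force: [-0.8, 1.0, -0.2]
width: 0.0498
grip_force: 0.0
```

```bash
cat >> look.py <<'E'
def avg(n=5):
    a=[]
    for i in range(n):
        s=read_state();a.append(np.r_[s["ee_pos"],s["ft_force"],s["torque"]]);read_camera("side")
    a=np.array(a);print("pos",a[:,:3].mean(0).round(4),"sd",a[:,:3].std(0).round(4),"F",a[:,3:6].mean(0).round(2),"T",a[:,6:].mean(0).round(3),"w",round(s["width"],4),"yaw",2*np.degrees(np.arctan2(s["eef_rot"][1],s["eef_rot"][0])).round(2)%360)
E
python3 -c "
from look import *
avg()"
```

```text
pos [0.4737 0.0955 0.1063] sd [0.     0.0001 0.0001] F [-0.36 -0.01  0.13] T [ 0.045 -0.149  0.024] w 0.0503 yaw 166.84
```

Request:
jog_arm([
  [[50, 0.0015, 0.003, 0.003, 0, 0, 0], [30, 0.0015, 0.003, 0.003, 0, 0, 0], [20, 0.0015, 0.003, 0.003, 0, 0, 0], [10, 0.0015, 0.003, 0.003, 0, 0, 0], [10, 0.0015, 0.003, 0.003, 0, 0, 0], [10, 0.0015, 0.003, 0.003, 0, 0, 0], [10, 0.0015, 0.003, 0.003, 0, 0, 0]],
], force=4)

```text
clock: 11.0
ee_pos: [0.4728, 0.098, 0.1036]
eef_rot: [-0.36, -3.121, -0.0]
ft_force: [-0.6, 1.1, -0.9]
width: 0.0142
grip_force: 4.0
```

```bash
python3 -c "
from look import *
avg()"
```

```text
pos [0.4728 0.098  0.1036] sd [0. 0. 0.] F [-0.27  0.17 -0.41] T [ 0.014 -0.135 -0.006] w 0.0138 yaw 166.84
```

Request:
jog_arm([
  [[10, 0, 0, 0, 0, 0, 0], [10, 0, 0, 0, 0, 0, 0], [10, 0, 0, 0, 0, 0, -0.03], [10, 0, 0, 0, 0, 0, -0.06], [10, 0, 0, 0, 0, 0, -0.09], [10, 0, 0, 0, 0, 0, -0.12], [10, 0, 0, 0, 0, 0, -0.12]],
], force=40)

```text
clock: 11.83
ee_pos: [0.4729, 0.0977, 0.1036]
eef_rot: [-0.018, 3.141, -0.0]
ft_force: [0.4, -3.1, 0.3]
width: 0.0136
grip_force: 40.6
```

```bash
python3 -c "
from look import *
avg()"
```

```text
pos [0.4729 0.0977 0.1036] sd [0. 0. 0.] F [-0.13 -2.94  0.88] T [-0.511 -0.177 -0.569] w 0.0135 yaw 180.48
```

Request:
jog_arm([
  [[10, 0, 0, 0, 0, 0, -0.015], [10, 0, 0, 0, 0, 0, -0.03], [10, 0, 0, 0, 0, 0, -0.03]],
])

```text
clock: 12.33
ee_pos: [0.4729, 0.0978, 0.1037]
eef_rot: [-0.11, 3.139, -0.0]
ft_force: [0.1, -3.7, 2.6]
width: 0.0136
grip_force: 42.3
```

```bash
python3 -c "
from look import *
avg()
t=read_camera('top');print(blobs(t,(0,110,60),(8,255,255),(150,185,190,230)))"
```

```text
pos [0.4729 0.0978 0.1037] sd [0. 0. 0.] F [ 0.26 -3.97  1.33] T [-0.772 -0.234 -0.877] w 0.0136 yaw 183.96
[]
```

Request:
jog_arm([
  [[10, 0, 0, 0, 0, 0, 0.04], [10, 0, 0, 0, 0, 0, 0.08], [10, 0, 0, 0, 0, 0, 0.12], [10, 0, 0, 0, 0, 0, 0.15], [10, 0, 0, 0, 0, 0, 0.15]],
])

```text
clock: 13.05
ee_pos: [0.4726, 0.0987, 0.1036]
eef_rot: [-0.362, -3.12, -0.001]
ft_force: [-0.9, -0.4, 1.3]
width: 0.0133
grip_force: 40.0
```

Request:
jog_arm([
  [[10, 0, 0, 0, 0, 0, 0.04], [10, 0, 0, 0, 0, 0, 0.08], [10, 0, 0, 0, 0, 0, 0.12], [10, 0, 0, 0, 0, 0, 0.16], [10, 0, 0, 0, 0, 0, 0.16]],
])

```text
clock: 13.47
ee_pos: [0.4726, 0.0986, 0.1036]
eef_rot: [-0.853, -3.023, -0.001]
ft_force: [-0.0, 0.6, 1.3]
width: 0.0135
grip_force: 40.0
```

```bash
python3 -c "
from look import *
avg()"
```

```text
pos [0.4726 0.0985 0.1036] sd [0. 0. 0.] F [-0.23  1.02  1.53] T [ 0.193 -0.099 -0.02 ] w 0.0133 yaw 148.66
```

Request:
jog_arm([
  [[10, 0, 0, 0, 0, 0, 0.04], [10, 0, 0, 0, 0, 0, 0.08], [10, 0, 0, 0, 0, 0, 0.12], [10, 0, 0, 0, 0, 0, 0.16], [10, 0, 0, 0, 0, 0, 0.2], [10, 0, 0, 0, 0, 0, 0.24], [10, 0, 0, 0, 0, 0, 0.28], [10, 0, 0, 0, 0, 0, 0.31], [10, 0, 0, 0, 0, 0, 0.31]],
])

```text
clock: 14.47
ee_pos: [0.4728, 0.098, 0.1036]
eef_rot: [1.735, 2.619, 0.0]
ft_force: [0.3, 0.7, 1.6]
width: 0.0135
grip_force: 40.0
```

```bash
python3 -c "
from look import *
avg(3)"
```

```text
pos [0.4728 0.098  0.1036] sd [0. 0. 0.] F [ 0.04 -0.03  1.13] T [-0.033 -0.124 -0.007] w 0.0132 yaw 113.14
```

Request:
jog_arm([
  [[10, 0, 0, 0, 0, 0, 0.0175], [10, 0, 0, 0, 0, 0, 0.0175], [10, 0, 0, 0, 0, 0, 0.0175]],
])

```text
clock: 14.87
ee_pos: [0.4728, 0.098, 0.1036]
eef_rot: [-1.777, -2.59, -0.0]
ft_force: [0.5, 0.0, 0.7]
width: 0.0137
grip_force: 40.0
```

```bash
python3 -c "
from look import *
avg(3)"
```

```text
pos [0.4728 0.098  0.1036] sd [0. 0. 0.] F [0.41 0.11 0.85] T [-0.054 -0.123  0.001] w 0.0132 yaw 111.06
```

Request:
jog_arm([
  [[10, 0, 0, 0, 0, 0, 0.0175], [10, 0, 0, 0, 0, 0, 0.0175], [10, 0, 0, 0, 0, 0, 0.0175]],
])

```text
clock: 15.27
ee_pos: [0.4727, 0.098, 0.1036]
eef_rot: [-1.823, -2.558, -0.0]
ft_force: [-0.2, 0.2, 0.4]
width: 0.0133
grip_force: 40.0
```

```bash
python3 -c "
from look import *
avg(3)"
```

```text
pos [0.4727 0.098  0.1036] sd [0. 0. 0.] F [-0.31 -0.01  0.78] T [-0.037 -0.111 -0.035] w 0.0134 yaw 109.02000000000001
```

Request:
jog_arm([
  [[10, 0, 0, 0, 0, 0, 0.0175], [10, 0, 0, 0, 0, 0, 0.035], [10, 0, 0, 0, 0, 0, 0.035]],
])

```text
clock: 15.67
ee_pos: [0.4727, 0.098, 0.1036]
eef_rot: [-1.914, -2.491, -0.0]
ft_force: [0.8, -0.5, 1.4]
width: 0.0137
grip_force: 40.0
```

```bash
python3 -c "
from look import *
avg(3)"
```

```text
pos [0.4727 0.098  0.1036] sd [0. 0. 0.] F [ 0.51 -0.26  1.34] T [-0.013 -0.118 -0.047] w 0.0134 yaw 105.03999999999999
```

Request:
jog_arm([
  [[10, 0, 0, 0, 0, 0, 0.0175], [10, 0, 0, 0, 0, 0, 0.0175], [10, 0, 0, 0, 0, 0, 0.0175]],
])

```text
clock: 16.07
ee_pos: [0.4727, 0.098, 0.1036]
eef_rot: [-1.955, -2.459, -0.0]
ft_force: [-0.8, 0.1, 0.9]
width: 0.0134
grip_force: 40.0
```

```bash
python3 -c "
from look import *
avg(3)"
```

```text
pos [0.4727 0.098  0.1036] sd [0. 0. 0.] F [-0.21 -0.03  0.72] T [-0.014 -0.083 -0.011] w 0.0136 yaw 103.01999999999998
```

Request:
jog_arm([
  [[10, 0, 0, 0, 0, 0, 0.0175], [10, 0, 0, 0, 0, 0, 0.0175], [10, 0, 0, 0, 0, 0, 0.0175]],
])

```text
clock: 16.47
ee_pos: [0.473, 0.0981, 0.1036]
eef_rot: [1.998, 2.424, 0.001]
ft_force: [1.1, 0.3, 0.8]
width: 0.0134
grip_force: 40.0
```

```bash
python3 -c "
from look import *
avg(3)"
```

```text
pos [0.473  0.098  0.1036] sd [0. 0. 0.] F [ 0.93  0.12 -0.05] T [-0.019 -0.273  0.004] w 0.0133 yaw 101.0
```

Request:
jog_arm([
  [[10, 0, 0, 0, 0, 0, 0.0175], [10, 0, 0, 0, 0, 0, 0.0175], [10, 0, 0, 0, 0, 0, 0.0175]],
])

```text
clock: 16.87
ee_pos: [0.4733, 0.098, 0.1037]
eef_rot: [2.04, 2.388, 0.001]
ft_force: [2.4, -0.9, -0.7]
width: 0.0128
grip_force: 40.0
```

```bash
python3 -c "
from look import *
avg(3)"
```

```text
pos [0.4733 0.098  0.1037] sd [0. 0. 0.] F [ 2.25 -0.24 -0.09] T [-0.032 -0.602  0.024] w 0.0135 yaw 99.0
```

Request:
jog_arm([
  [[10, 0, 0, 0, 0, 0, -0.03], [10, 0, 0, 0, 0, 0, -0.057], [10, 0, 0, 0, 0, 0, -0.057], [10, 0, 0, -0.003, 0, 0, -0.057], [10, 0, 0, -0.006, 0, 0, -0.057], [10, 0, 0, -0.006, 0, 0, -0.057]],
])

```text
clock: 17.52
ee_pos: [0.4723, 0.098, 0.1082]
eef_rot: [-1.903, -2.499, 0.001]
ft_force: [-1.1, 0.4, -1.3]
width: 0.0138
grip_force: 40.0
```

```bash
python3 -c "
from look import *
avg(3)"
```

```text
pos [0.4723 0.098  0.1081] sd [0.     0.     0.0001] F [-0.33  0.12 -1.  ] T [-0.002 -0.093  0.009] w 0.0132 yaw 105.44
```

Request:
jog_arm([
  [[10, 0, 0, -0.004, 0, 0, 0], [10, 0, 0, -0.008, 0, 0, 0], [10, 0, 0, -0.012, 0, 0, 0], [10, 0, 0, -0.012, 0, 0, 0]],
])

```text
clock: 18.0
ee_pos: [0.4732, 0.0981, 0.1178]
eef_rot: [1.902, 2.5, 0.001]
ft_force: [-0.1, 0.4, -1.2]
width: 0.0135
grip_force: 40.0
```

Request:
jog_arm([
  [[10, 0, 0, -0.01, 0, 0, 0], [10, 0, 0, -0.02, 0, 0, 0], [10, 0, 0, -0.03, 0, 0, 0], [10, 0, 0, -0.045, 0, 0, 0], [10, 0, 0, -0.06, 0, 0, 0], [10, 0, 0, -0.075, 0, 0, 0], [10, 0, 0, -0.083, 0, 0, 0], [10, 0, 0, -0.088, 0, 0, 0], [10, 0, 0, -0.088, 0, 0, 0], [10, 0, 0, -0.088, 0, 0, 0], [10, 0, 0, -0.088, 0, 0, 0], [10, 0, 0, -0.088, 0, 0, 0]],
])

```text
clock: 19.0
ee_pos: [0.4722, 0.098, 0.1825]
eef_rot: [-1.902, -2.499, 0.001]
ft_force: [-0.2, -0.4, -0.7]
width: 0.0132
grip_force: 40.0
```

Run:
```python
from look import *
avg(4)
s=read_camera("side");p=np.array(read_state()["ee_pos"])
print("cap handle pred px",proj("side",[p-[0,0,.0136]]).round(), "old place",proj("side",[[.473,.098,.09]]).round())
f=lambda bs:[np.round(np.hstack([np.ravel(q) for q in b]),1).tolist() for b in bs]
print("red",f(blobs(s,(0,150,60),(6,255,255),(235,170,300,262))))
a=np.load("side2.npy").astype(int);d=np.abs(a-s.astype(int)).sum(2)
print("stand diff",(d[165:215,245:305]>90).sum(),"plate yellow now/before",f(blobs(s,(24,150,60),(34,255,255),(255,175,310,215),5)),f(blobs(a.astype(np.uint8),(24,150,60),(34,255,255),(255,175,310,215),5)))
```

```text
pos [0.4724 0.098  0.1826] sd [0.0001 0.     0.0001] F [-0.16 -0.04 -0.94] T [-0.039 -0.09   0.002] w 0.0132 yaw 105.47999999999999
cap handle pred px [[268. 207.]] old place [[267. 246.]]
red [[341.5, 257.8, 214.2, 21.4, 37.3, 55.7]]
stand diff 1391 plate yellow now/before [] [[39.0, 276.4, 191.0, 8.8, 6.3, 78.7]]
```

```bash
python3 -c "
from rig import *
print(job_done())"
```

```text
the job is handed in; nothing more can be done
None
```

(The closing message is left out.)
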